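# Clear the carriage and close the chuck guard

## Task

Get the little bench lathe ready to start: with the fingertips, push the carriage along the bed away from the chuck until it is right up against its stop at the tailstock end, then push the raised chuck guard all the way down shut over the chuck. Only push, do not pinch the carriage or the guard between the fingers, and leave the loose things on the bench where they are.

Things in the scene. Friction and masses are not known exactly. Their poses are not given: they have to be found in the camera images.
- lathe: Fixed bench lathe, bed 500 mm long along its own y. Origin on the bench under the bed; x away from the robot at yaw 0, y to the headstock, z up. Base plate x -75 to 75 mm, bed top z 60 mm. Blue headstock x -45 to 45, y 95 to 225, top z 175 mm, knob on its front to x -58 mm. Blue tailstock and handwheel y -305 to -173, top z 153 mm. Black motor x 59 to 151, y 125 to 235, top z 111 mm.
- chuck (a point): Fixed point, middle of the face of the steel chuck (radius 37 mm, axis along lathe y at lathe z 125 mm), which spans lathe y 59 to 95 mm; jaws reach y 46 and a thin bar y 30 mm.
- carriage (a joint): Travel of the carriage along the bed, m: 0 at the chuck end, grows towards the tailstock (lathe -y), 0.14 against its stop. Starts at 0 to 0.06; slides with about 2.5 N friction and slight damping; stays where left. It carries a steel cross slide across the bed: 58 mm wide in y, x -140 to 50, z 75 to 105 mm, overhanging the bed towards the robot. Its middle is at lathe y = -0.005 - joint value.
- tool_post (a point): Middle of the top of the carriage's dark tool post, moves with it. Post 40 mm wide in y, lathe x -48 to -12, z 105 to 145 mm; clamp handle above it to z 166 mm, pointing back to x 24 mm. The cross slide also ends in an aluminium handwheel (radius 23 mm, lathe x -148 to -160, its grip to -176 mm, at z 90 mm).
- push_face (a point): Middle of the chuck-side (+y) flank of the overhanging front of the cross slide, at lathe x -105, z 90 mm; moves with the carriage. The flat flank is 28 mm tall (z 76 to 104 mm); from x -138 to -67 mm it stands clear in front of the bed, with free space below. Pushing it to lathe -y drives the carriage home.
- flank_chuck: The chuck-side (+y) flank plates of the carriage: the steel side of the cross slide and of the tool post. Origin in the middle of the carriage, at lathe x -45, z 90 mm; the plate's outer face is 29 mm to +y of it.
- flank_tail: The tailstock-side (-y) flank plates of the carriage, the mirror image of flank_chuck (outer face 29 mm to -y of the same origin). Pressing both flanks at once counts as pinching.
- guard (a joint): Angle of the chuck guard, rad: 0 is shut (top sheet level over the chuck), grows as it swings up and back; it starts raised at 1.15 to 1.6 (1.57: sheet upright, skirt pointing to the robot). Its hinge has friction of about 0.25 N m (about 3 N at the free edge), so it stays where it is left, and a firm stop at 0.
- guard_hinge (a point): Fixed point, middle of the guard's hinge axis, which runs along lathe y, at lathe x 50, y 50, z 180 mm. The guard is a bent aluminium sheet 4 mm thick, 90 mm wide along the axis (lathe y 5 to 95): a flat top sheet reaching 105 mm from the axis, outer face 4 mm above the axis when shut, then bent square into a 60 mm skirt. Shut, the top sheet spans lathe x -55 to 50, z 180 to 184 mm.
- guard_edge (a point): Middle of the guard's outer bend edge (between top sheet and skirt), 105 mm from the hinge axis and 4 mm to the outer side; moves with the guard.
- guard_lining: Grey lining 2 mm thick on the inner side of the guard's sheet and skirt. Origin on the hinge axis; axes turn with the guard (at 0 they are the lathe's; -x runs along the sheet from hinge to bend, z out of its outer face). Pressing lining and outer sheet at once counts as pinching.
- guard_outer_mid (a point): Middle of the guard's outer face (the face towards +x when it is raised, on top when shut), 80 mm from the hinge axis; moves with the guard.
- guard_sheet: The guard's outer aluminium sheet and skirt. Origin and axes as guard_lining.
- oil_bottle: Loose white plastic bottle, radius 20, height 115 mm, standing in front of the tailstock end. Origin under its middle. Leave alone.
- chuck_key: Loose steel T-shaped chuck key, about 87 x 90 x 14 mm, lying in front of the headstock. Origin on the bench near its middle. Leave alone.
- bush_cup: Loose white ceramic cup, radius 36, height 80 mm, standing behind the bed. Origin under its middle. Leave alone.
- bush: Loose turned brass bush, outer diameter 38, height 30 mm, standing behind the bed. Origin under its middle. Leave alone.

How it is judged:
By the outcome, as a careful person would: the job done as asked, in the order asked, and still so for the second after the job is handed in, with the robot touching nothing.
It also fails if it takes over 51 s, if anything falls off the work surface, if the arm or the gripper's body presses on something with over 40 N, if the wrist force passes 120 N, or if a joint passes its speed limit or range.

## Robot

A 6-joint arm with a two-finger parallel gripper is mounted at the origin on the work surface. World frame = base frame: x ahead of the robot, y to its left, z up, the work surface at z = 0. Lengths are in mm, angles in rad, forces in N, time in s.
With the tool pointing down it reaches from about 400 to 925 mm from the base axis. Payload 3.4 kg.
Tool frame: the origin (TCP) lies at the very end of the fingers, on their centre line; the grasp point (between the pads) lies ctrl.grip_depth behind it (ctrl.grip_depth is the distance from the TCP to the grasp point, in mm); z points along the fingers, y is the line along which they close (so a half turn about z gives the same grasp; the last joint's range is limited). The gripper opens to 85 mm and grips with 20 to 120 N. Pads are 22 mm wide; open, the fingers measure 114 mm over their backs; the gripper's body (76 mm by 85 mm) begins 54 mm behind the grasp point. The pads swing forward as they close: fully open they stand 13 mm farther back than shut.
Start: joints at [-1.349, 0.307, 1.506, -0, 1.328, -0.073], TCP at [167.591, -550.04, 231.305] pointing down, gripper open.
Joint ranges: [-3.12, 3.12], [-1.05, 2.28], [0.14, 2.33], [-1.42, 4.57], [0.1, 2.73], [-2.68, 2.68]. Speed limits (rad/s): [2.57, 2.57, 3.14, 3.14, 3.14, 3.14].

## Interface

Orientations are given as a rotation vector (axis times angle).
In Python, from plant import ctrl gives the robot as it stands.
- The arm moves only by the tool play_rows, never from a script. Its arguments are lists of equal length, an entry for each row: "gripper": the closure, from 0 (fully open) to 1 (shut); "linear": the shift along the tool's x, y, z in units of 30 mm (1.0 is 30 mm), a list of three; "twist": the turn, a rotation vector about the tool's x, y, z in units of 5 degrees (1.0 is 5 degrees), a list of three. A call has 1 to 20 rows; each row shifts and turns the commanded pose from where the row before left it, along the tool's axes as they then stand; what a row does not reach is not made up. A row lasts 1/12 s, in which the tool goes at most 41.7 mm and 7.16 degrees, less where a joint would pass 70% of its speed; a pose out of reach is approached as far as the arm can. A call is refused whole if a number of a shift passes 1 or a number of a turn 1, either way. A call with a gripper value outside its range is refused whole. The fingers move at their own pace and stop on an object; "force" is the grip in N (left out, the last holds). Time passes only in rows, so rows that do not move let the fingers close. It gives the time, the measured TCP pose, the force, the opening and the grip force at its end, in the units of the state.
- ctrl.read_state(): the state, without advancing time (a new reading comes with each control period).
- ctrl.camera(name): name is "scene" or "top"; returns (picture, depth): 420x560x3 uint8, red, green, blue; 420x560 float32, mm along the optical axis (not along the pixel's ray), 0 where there is no reading.
- ctrl.camera_info(name): a dict with "K" (3x3 intrinsics, pixels), "origin" and "rotation" of the camera in the world. Camera axes: x right, y down, z forward; pixel columns grow to the right and rows downward; lengths in mm; the calibration is good to about 2 mm. A picture is of the moment at which its call begins. camera_info takes no time and is no camera call.
- ctrl.close_job(): hands the job in; it is judged then, once.
The state is a dict: "time": time; "joints": joint angles; "qvel": joint speeds; "tau": joint torques, N m; "ee_pos": TCP position; "eef_rot": TCP orientation; "contact_force": force on the tool from outside, world axes, zero at the start; "wrist_torque": the same for the moment, N m; "finger_gap": opening from 0.0 (shut) to 1.0 (fully open); "gripper_force": force on a finger pad.
Only numpy, scipy, OpenCV 4.12 (cv2) and the standard library are available. Lean on these libraries where they do the work, as an engineer would, in place of code of your own. Each camera call takes 0.05 s, during which the arm holds its last target. There are 200 camera calls.

## Working session

There is one attempt and no reset: what is moved stays moved. The work goes in short steps, Python scripts to look and compute and a tool call to move; the robot and the scene stay as the last step left them, time stands still between calls to the robot, and variables do not carry over. Pictures are saved under pics/ and viewed, at most 10 in all, crops included, and the job is handed in when it is done.

Besides the shell and the picture viewer there is one more tool, called after "Emit:" as name(argument=value, ...) on one line, values as JSON. play_rows: Moves the arm, as the interface text tells. Its arguments: {"type":"object","properties":{"gripper":{"type":"array","items":{"type":"number"}},"linear":{"type":"array","items":{"type":"array","items":{"type":"number"}}},"twist":{"type":"array","items":{"type":"array","items":{"type":"number"}}},"force":{"type":"number"}},"required":["gripper","linear","twist"]}

```bash
ls; mkdir -p pics; python3 - <<'E'
from plant import ctrl
import cv2,numpy as np
for n in ("scene","top"):
    p,d=ctrl.camera(n); cv2.imwrite(f"pics/{n}0.png",p[...,::-1]); np.savez(f"{n}0.npz",p=p,d=d)
    i=ctrl.camera_info(n); print(n,i)
print(ctrl.read_state(), ctrl.grip_depth)
E
```

```text
pics
scene {'K': array([[457.25201508,   0.        , 281.33591531],
       [  0.        , 457.25201508, 209.11803218],
       [  0.        ,   0.        ,   1.        ]]), 'origin': array([1122.95555515, -454.42843224,  906.21789311]), 'rotation': array([-2.21150574, -1.03718581,  0.39661739])}
top {'K': array([[537.63027385,   0.        , 286.56174964],
       [  0.        , 537.63027385, 219.32920932],
       [  0.        ,   0.        ,   1.        ]]), 'origin': array([ 517.44842135,  -17.95892765, 1265.98892203]), 'rotation': array([-2.16733402,  2.17113201, -0.06657711])}
{'time': 0.1, 'joints': array([-1.34852099e+00,  3.07510985e-01,  1.50753545e+00,  2.41343448e-05,
        1.32840226e+00, -7.34903425e-02]), 'qvel': array([ 0.00029464, -0.00037022, -0.00405351,  0.00034135,  0.00072487,
       -0.00114011]), 'tau': array([ 7.22311324e-04, -4.58527851e+01, -2.52607852e+01, -2.78627425e-06,
        5.58505111e-03, -1.76638156e-05]), 'ee_pos': array([ 167.44943433, -549.42823382,  230.46857833]), 'eef_rot': array([-3.10547185e+00, -4.62614121e-01,  1.79891011e-04]), 'contact_force': array([-0.00804307, -0.05567304,  0.01538684]), 'wrist_torque': array([ 0.06216139, -0.00221867,  0.01867316]), 'gripper_force': 0.0, 'finger_gap': 0.9985011917049474} 18.700000000000003
```

View pics/scene0.png

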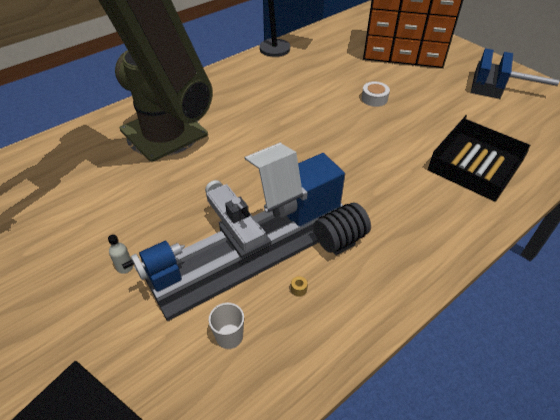

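View pics/top0.png

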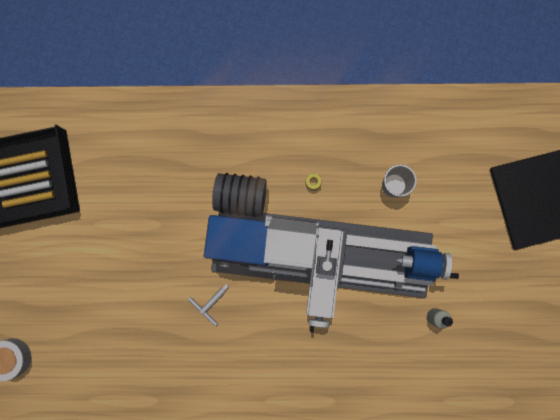

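The scene view shows the guard raised near upright (280,175) and the carriage mid-bed (235,220). In the top view (up = +x, left = +y), the headstock is at (235,240), the cross slide runs (325,235)–(320,315), the tailstock is at (425,263), the bottle at (443,319) and the key at (208,303).

```bash
cat > h.py <<'E'
import numpy as np, cv2
from scipy.spatial.transform import Rotation as R
from plant import ctrl
def cloud(n,d):
    i=ctrl.camera_info(n);K=i["K"]
    v,u=np.mgrid[:d.shape[0],:d.shape[1]]
    c=np.stack([(u-K[0,2])/K[0,0]*d,(v-K[1,2])/K[1,1]*d,d],-1)
    w=c@R.from_rotvec(i["rotation"]).as_matrix().T+i["origin"]
    w[d==0]=np.nan
    return w
def rect(m,w):
    r=cv2.minAreaRect(w[m][:,:2].astype(np.float32)); return np.round(r[0],1),np.round(r[1],1),round(r[2],2),m.sum()
E
python3 - <<'E'
from h import *
f=np.load("top0.npz");p=f["p"].astype(int);w=cloud("top",f["d"]);z=w[...,2]
reg=np.zeros(z.shape,bool);reg[205:345,185:470]=1
print("bench z",np.nanmedian(z[320:400,100:300]))
blue=(p[...,2]>1.6*p[...,0])&reg
er=lambda m:cv2.morphologyEx(m.astype(np.uint8),cv2.MORPH_OPEN,np.ones((3,3)))>0
print("head",rect(er(blue&(abs(z-175)<5)),w))
print("bedtop",rect(er(reg&(abs(z-60)<4)),w))
print("slide",rect(er(reg&(abs(z-105)<4)),w))
print("low",rect(er(reg&(z>10)&(z<70)),w))
zz=z[reg];h,e=np.histogram(zz[np.isfinite(zz)],np.arange(0,310,5));print([(int(a),int(b)) for a,b in zip(e,h) if b>15])
s=np.load("scene0.npz");ws=cloud("scene",s["d"]);
for v,u in [(175,280),(160,265),(190,290),(153,255),(165,262),(160,290)]: print(u,v,ws[v,u].round(1))
for nm,(u,v) in dict(key=(215,297),bottle=(443,319)).items(): print(nm,w[v,u].round(1))
E
```

```text
bench z 0.2858019072549496
head (array([567., 108.]), array([121.6,  89.5]), 83.32, np.int64(2485))
bedtop (array([ 521.2, -217.1]), array([193.9,  99.9]), 83.23, np.int64(1129))
slide (array([498.8, -75.1]), array([ 58. , 188.4]), 82.9, np.int64(1612))
low (array([509.1, -63.5]), array([545., 257.]), 89.91, np.int64(6675))
[(0, 10707), (5, 621), (10, 295), (15, 1586), (20, 1419), (25, 78), (30, 31), (35, 305), (40, 726), (45, 738), (50, 90), (55, 815), (60, 752), (65, 72), (70, 244), (75, 223), (80, 131), (85, 107), (90, 152), (95, 160), (100, 1099), (105, 1053), (110, 177), (115, 51), (120, 32), (125, 124), (130, 174), (135, 167), (140, 311), (145, 432), (150, 370), (155, 111), (160, 67), (165, 42), (170, 1249), (175, 1337), (180, 103), (185, 57), (190, 23), (195, 26), (200, 25), (205, 27), (210, 25), (215, 26), (220, 24), (225, 31), (230, 27), (235, 26), (240, 27), (245, 34), (250, 28), (255, 27), (260, 173), (265, 472), (270, 499), (275, 472), (280, 189)]
280 175 [587.9  -8.9 246.6]
265 160 [557.2 -23.7 275.7]
290 190 [601.5   8.1 201.6]
255 153 [517.2 -19.5 265.8]
262 165 [567.7 -39.7 278.4]
290 160 [584.5  21.1 269. ]
key [440.7 174.4  13.2]
bottle [ 400.9 -323.8  110.9]
```

Emit:
play_rows(gripper=[1,1,1,1,1,1,1,1,1,1,1,1,1,1,1,1,1], linear=[[0,0,0],[0,0,0],[0,0,0],[0,0,0],[0,0,0],[0.6,-0.8,0],[0.6,-0.8,0],[0.6,-0.8,0],[0.6,-0.8,0],[0.6,-0.8,0],[0.6,-0.8,0],[0.6,-0.8,0],[0.6,-0.8,0],[0.6,-0.8,0],[0.6,-0.8,0],[0.6,-0.8,0],[0.6,-0.8,0]], twist=[[0,0,0.95],[0,0,0.95],[0,0,0.95],[0,0,0.95],[0,0,0.95],[0,0,0],[0,0,0],[0,0,0],[0,0,0],[0,0,0],[0,0,0],[0,0,0],[0,0,0],[0,0,0],[0,0,0],[0,0,0],[0,0,0]])

```text
time: 1.52
ee_pos: [416.7, -288.2, 231.0]
eef_rot: [-3.136, 0.186, 0.001]
contact_force: [0.8, 0.1, -0.1]
finger_gap: -0.002
gripper_force: 0.0
```

Emit:
play_rows(gripper=[1,1,1,1,1,1,1,1,1,1,1,1,1,1,1], linear=[[0,-0.8,0],[0,-0.8,0],[0,-0.8,0],[0,-0.8,0],[0,-0.8,0],[0,-0.8,0],[0,-0.8,0],[0,-0.8,0],[0,-0.8,0],[0,-0.8,0],[0,-0.8,0],[0,-0.8,0],[0,0,0],[0,0,0],[0,0,0]], twist=[[0,0,0],[0,0,0],[0,0,0],[0,0,0],[0,0,0],[0,0,0],[0,0,0],[0,0,0],[0,0,0],[0,0,0],[0,0,0],[0,0,0],[0,0,0],[0,0,0],[0,0,0]])

```text
time: 2.77
ee_pos: [450.0, -3.9, 231.1]
eef_rot: [3.136, -0.185, -0.001]
contact_force: [0.4, -0.5, -0.1]
finger_gap: 0.001
gripper_force: 0.0
```

```bash
cat >> h.py <<'E'
O=np.array([548,-55.]);a=np.radians(-6.8);ex=np.array([np.cos(a),np.sin(a)]);ey=np.array([-np.sin(a),np.cos(a)])
def lat(p): d=np.asarray(p)[...,:2]-O; return np.stack([d@ex,d@ey,np.asarray(p)[...,2]],-1).round(1)
def st():
    s=ctrl.read_state(); r=R.from_rotvec(s["eef_rot"]).as_matrix()
    print(round(s["time"],2),"lathe",lat(s["ee_pos"]),"xyaw",np.degrees(np.arctan2(r[1,0],r[0,0])).round(2),"z",r[:,2].round(3),"F",s["contact_force"].round(1),"gap",round(s["finger_gap"],2))
E
python3 - <<'E'
from h import *
st()
p,d=ctrl.camera("scene");cv2.imwrite("pics/s1.png",cv2.resize(p[100:320,80:400,::-1],None,fx=2,fy=2))
w=lat(cloud("scene",d))
# guard outer face points: fit plane in lathe frame
m=(w[...,2]>205)&(w[...,2]<265)&(w[...,0]>15)&(w[...,0]<70)&(w[...,1]>10)&(w[...,1]<90)
q=w[m];print(m.sum(),np.polyfit(q[:,2]-180,q[:,0],1), q.min(0),q.max(0))
E
```

```text
2.77 lathe [-103.4   39.1  231.1] xyaw -6.76 z [-0.001 -0.001 -1.   ] F [ 0.4 -0.5 -0.1] gap 0.0
874 [-0.29877677 53.94296686] [ 24.9  10.1 205.1] [ 49.1  89.9 264.9]
```

View pics/s1.png

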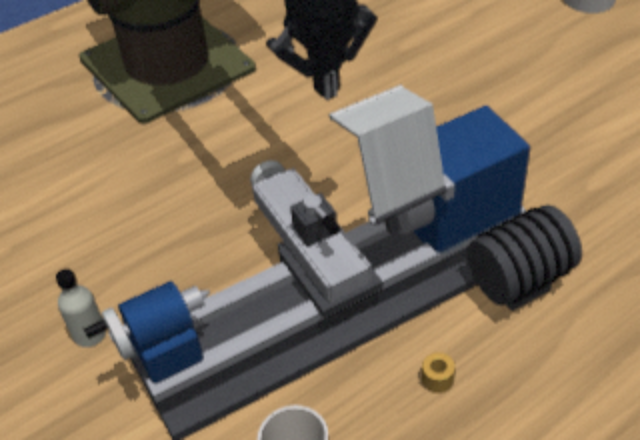

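The closed fingertips (crop 325,85) hang on the robot side, clear of the guard, which leans at about 1.28 rad. I'll descend beside the push face and push.

Emit:
play_rows(gripper=[1,1,1,1,1,1,1,1,1,1,1,1,1,1,1,1], linear=[[0,0,0.8],[0,0,0.8],[0,0,0.8],[0,0,0.8],[0,0,0.8],[0,0,0.5],[0,0,0.4],[0,0,0],[0,0.2,0],[0,0.2,0],[0,0.2,0],[0,0.2,0],[0,0.2,0],[0,0.2,0],[0,0.2,0],[0,0,0]], twist=[[0,0,0],[0,0,0],[0,0,0],[0,0,0],[0,0,0],[0,0,0],[0,0,0],[0,0,0],[0,0,0],[0,0,0],[0,0,0],[0,0,0],[0,0,0],[0,0,0],[0,0,0],[0,0,0]])

```text
time: 4.15
ee_pos: [445.4, -46.7, 84.6]
eef_rot: [3.135, -0.187, 0.001]
contact_force: [-0.1, -0.5, -0.0]
finger_gap: -0.0
gripper_force: 0.0
```

```bash
python3 -c "
from h import *
st()"
```

```text
4.15 lathe [-102.8   -3.9   84.6] xyaw -6.83 z [ 0.001 -0.001 -1.   ] F [-0.1 -0.5 -0. ] gap -0.0
```

Emit:
play_rows(gripper=[1,1,1,1,1,1,1,1,1,1,1,1,1,1], linear=[[0,0.2,0],[0,0.2,0],[0,0.2,0],[0,0.2,0],[0,0.2,0],[0,0.2,0],[0,0.2,0],[0,0.2,0],[0,0.2,0],[0,0.2,0],[0,0.2,0],[0,0.2,0],[0,0.2,0],[0,0.2,0]], twist=[[0,0,0],[0,0,0],[0,0,0],[0,0,0],[0,0,0],[0,0,0],[0,0,0],[0,0,0],[0,0,0],[0,0,0],[0,0,0],[0,0,0],[0,0,0],[0,0,0]])

```text
time: 5.32
ee_pos: [434.9, -129.3, 84.2]
eef_rot: [-3.136, 0.186, 0.001]
contact_force: [0.1, 2.5, 3.1]
finger_gap: -0.001
gripper_force: 1.5
```

```bash
python3 - <<'E'
from h import *
st()
p,d=ctrl.camera("top");w=lat(cloud("top",d))
m=(abs(w[...,2]-105)<4)&(w[...,0]>-66)&(w[...,0]<45)&(w[...,1]<20)&(w[...,1]>-172)
y=w[m][:,1];print(m.sum(),np.percentile(y,[2,50,98]))
E
```

```text
5.32 lathe [-103.5  -87.1   84.2] xyaw -6.8 z [-0.001  0.    -1.   ] F [0.1 2.5 3.1] gap -0.0
871 [-157.2  -124.2  -100.34]
```

Emit:
play_rows(gripper=[1,1,1,1,1,1], linear=[[0,0.1,0],[0,0.1,0],[0,0.1,0],[0,0.1,0],[0,0.1,0],[0,0,0]], twist=[[0,0,0],[0,0,0],[0,0,0],[0,0,0],[0,0,0],[0,0,0]])

```text
time: 5.87
ee_pos: [433.8, -142.8, 84.3]
eef_rot: [-3.134, 0.188, -0.001]
contact_force: [1.1, 6.5, 1.1]
finger_gap: 0.0
gripper_force: 3.7
```

Emit:
play_rows(gripper=[1,1,1], linear=[[0,0.07,0],[0,0.07,0],[0,0,0]], twist=[[0,0,0],[0,0,0],[0,0,0]])

```text
time: 6.12
ee_pos: [433.8, -143.1, 84.3]
eef_rot: [-3.126, 0.192, -0.001]
contact_force: [6.2, 21.4, 3.3]
finger_gap: 0.002
gripper_force: 11.2
```

Emit:
play_rows(gripper=[1,1,1,1,1,1,1,1,1,1,1,1,1,1,1,1], linear=[[0,-0.2,0],[0,-0.4,0],[0,0,0],[0,0,-0.8],[0,0,-0.8],[0,0,-0.8],[0,0,-0.8],[0,0,-0.8],[0,0,-0.8],[0,0,-0.8],[0,0,-0.8],[0,0,-0.8],[0,0,-0.8],[0,0,-0.4],[0,0,0],[0,0,0]], twist=[[0,0,0],[0,0,0],[0,0,0],[0,0,0],[0,0,0],[0,0,0],[0,0,0],[0,0,0],[0,0,0],[0,0,0],[0,0,0],[0,0,0],[0,0,0],[0,0,0],[0,0,0],[0,0,0]])

```text
time: 7.45
ee_pos: [435.3, -130.8, 336.6]
eef_rot: [3.135, -0.187, 0.002]
contact_force: [-0.4, 0.5, 0.6]
finger_gap: -0.001
gripper_force: 0.0
```

```bash
python3 - <<'E'
from h import *
st()
p,d=ctrl.camera("scene");cv2.imwrite("pics/s2.png",cv2.resize(p[60:320,80:400,::-1],None,fx=2,fy=2))
w=lat(cloud("scene",d))
m=(abs(w[...,2]-105)<3)&(w[...,0]>-8)&(w[...,0]<48)&(w[...,1]<20)&(w[...,1]>-182)
y=w[m][:,1];print(m.sum(),np.percentile(y,[3,50,97]))
E
```

```text
7.45 lathe [-103.   -88.6  336.6] xyaw -6.82 z [ 0.001 -0.001 -1.   ] F [-0.4  0.5  0.6] gap -0.0
494 [-170.863 -144.7   -116.537]
```

View pics/s2.png

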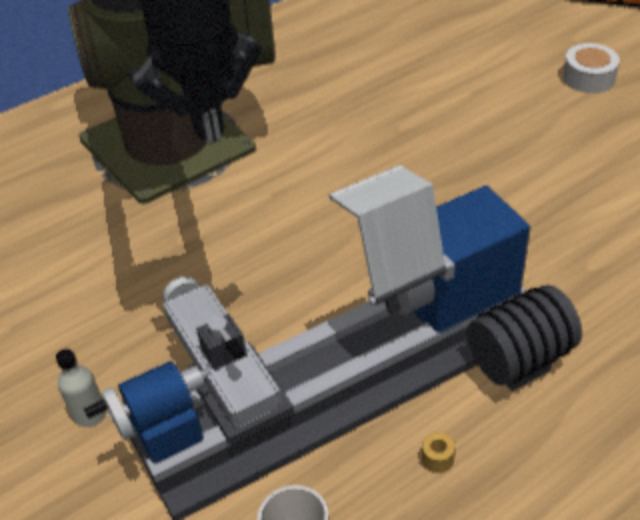

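The carriage's centre reads -144.7 mm against the expected -145, so it is home against its stop (crop 225,370). The guard is still raised, so I'll go over and behind it.

Emit:
play_rows(gripper=[1,1,1,1,1,1,1,1,1,1,1,1,1,1,1,1,1,1,1,1], linear=[[0.47,-0.39,0],[0.47,-0.39,0],[0.47,-0.39,0],[0.47,-0.39,0],[0.47,-0.39,0],[0.47,-0.39,0],[0.47,-0.39,0],[0.47,-0.39,0],[0.47,-0.39,0],[0.47,-0.39,0],[0.47,-0.39,0],[0.47,-0.39,0],[0,0,0],[0,0,0.5],[0,0,0.5],[0,0,0.5],[0,0,0.5],[0,0,0.5],[0,0,0.1],[0,0,0]], twist=[[0,0,0],[0,0,0],[0,0,0],[0,0,0],[0,0,0],[0,0,0],[0,0,0],[0,0,0],[0,0,0],[0,0,0],[0,0,0],[0,0,0],[0,0,0],[0,0,0],[0,0,0],[0,0,0],[0,0,0],[0,0,0],[0,0,0],[0,0,0]])

```text
time: 9.17
ee_pos: [617.8, -11.0, 255.7]
eef_rot: [3.136, -0.187, -0.009]
contact_force: [-0.2, -0.8, 0.4]
finger_gap: -0.0
gripper_force: 0.0
```

```bash
python3 - <<'E'
from h import *
st()
tc=lat(ctrl.read_state()["ee_pos"])[[0,2]]
P=lambda t,r=80:np.array([50-r*np.cos(t)+4*np.sin(t)+11,180+r*np.sin(t)+4*np.cos(t)])
q=[tc]+[P(t) for t in np.linspace(1.26,0,16)]
q=np.array(q);print(q.round(1).tolist());print((np.diff(q,axis=0)*[1,-1]/30).round(2).tolist())
E
```

```text
9.17 lathe [ 64.1  52.  255.7] xyaw -6.82 z [-0.006  0.    -1.   ] F [-0.2 -0.8  0.4] gap -0.0
[[64.1, 255.7], [40.3, 257.4], [33.9, 255.4], [27.7, 252.8], [21.7, 249.8], [16.0, 246.3], [10.6, 242.2], [5.5, 237.8], [0.9, 232.9], [-3.3, 227.7], [-7.1, 222.1], [-10.4, 216.3], [-13.2, 210.2], [-15.5, 203.8], [-17.2, 197.3], [-18.4, 190.7], [-19.0, 184.0]]
[[-0.79, -0.06], [-0.21, 0.07], [-0.21, 0.08], [-0.2, 0.1], [-0.19, 0.12], [-0.18, 0.13], [-0.17, 0.15], [-0.16, 0.16], [-0.14, 0.17], [-0.13, 0.19], [-0.11, 0.2], [-0.09, 0.2], [-0.08, 0.21], [-0.06, 0.22], [-0.04, 0.22], [-0.02, 0.22]]
```

Emit:
play_rows(gripper=[1,1,1,1,1,1,1,1,1,1,1,1], linear=[[-0.2,0,0],[-0.2,0,0],[-0.2,0,0],[-0.19,0,-0.06],[-0.21,0,0.07],[-0.21,0,0.08],[-0.2,0,0.1],[-0.19,0,0.12],[-0.18,0,0.13],[-0.17,0,0.15],[-0.16,0,0.16],[0,0,0]], twist=[[0,0,0],[0,0,0],[0,0,0],[0,0,0],[0,0,0],[0,0,0],[0,0,0],[0,0,0],[0,0,0],[0,0,0],[0,0,0],[0,0,0]])

```text
time: 10.17
ee_pos: [554.8, -2.8, 234.2]
eef_rot: [-3.136, 0.186, 0.006]
contact_force: [-0.1, 0.2, 0.4]
finger_gap: 0.001
gripper_force: 0.0
```

```bash
python3 - <<'E'
from h import *
st()
p,d=ctrl.camera("scene");cv2.imwrite("pics/s3.png",cv2.resize(p[60:320,80:400,::-1],None,fx=2,fy=2))
E
```

```text
10.17 lathe [  0.6  52.6 234.2] xyaw -6.8 z [-0.004  0.    -1.   ] F [-0.1  0.2  0.4] gap 0.0
```

View pics/s3.png

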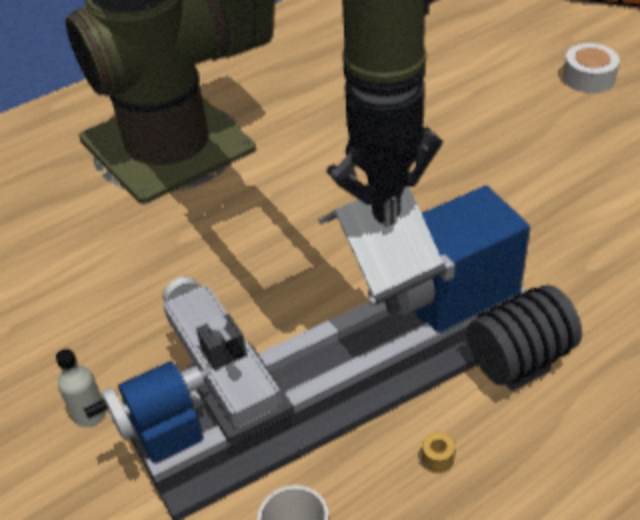

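The guard has turned down to about 45°, with the fingertip (crop 390,212) on its outer face near the bend. I'll continue along the arc to just short of shut, then press gently.

Emit:
play_rows(gripper=[1,1,1,1,1,1,1,1,1], linear=[[-0.14,0,0.17],[-0.13,0,0.19],[-0.11,0,0.2],[-0.09,0,0.2],[-0.08,0,0.21],[-0.06,0,0.22],[-0.04,0,0.22],[-0.02,0,0.2],[0,0,0]], twist=[[0,0,0],[0,0,0],[0,0,0],[0,0,0],[0,0,0],[0,0,0],[0,0,0],[0,0,0],[0,0,0]])

```text
time: 10.97
ee_pos: [536.1, -0.7, 185.7]
eef_rot: [-3.136, 0.186, 0.004]
contact_force: [0.6, -0.4, -0.4]
finger_gap: -0.003
gripper_force: 0.0
```

Emit:
play_rows(gripper=[1,1,1], linear=[[0,0,0.05],[0,0,0.05],[0,0,0]], twist=[[0,0,0],[0,0,0],[0,0,0]])

```text
time: 11.22
ee_pos: [537.3, -0.8, 184.4]
eef_rot: [3.136, -0.186, 0.0]
contact_force: [-0.3, 0.3, -0.2]
finger_gap: -0.006
gripper_force: 0.0
```

Emit:
play_rows(gripper=[1,1,1,1], linear=[[0,0,0.06],[0,0,0.06],[0,0,0],[0,0,0]], twist=[[0,0,0],[0,0,0],[0,0,0],[0,0,0]])

```text
time: 11.55
ee_pos: [537.6, -0.8, 183.9]
eef_rot: [3.136, -0.186, 0.004]
contact_force: [-5.2, 0.7, 17.3]
finger_gap: -0.001
gripper_force: 8.4
```

Emit:
play_rows(gripper=[1,1,1,1,1,1,1,1,1,1,1], linear=[[0,0,-0.2],[0,0,-0.4],[0,0,-0.8],[0,0,-0.8],[0,0,-0.8],[0,0,-0.8],[0,0,-0.8],[0,0,-0.4],[0,0,0],[0,0,0],[0,0,0]], twist=[[0,0,0],[0,0,0],[0,0,0],[0,0,0],[0,0,0],[0,0,0],[0,0,0],[0,0,0],[0,0,0],[0,0,0],[0,0,0]])

```text
time: 12.47
ee_pos: [536.4, -0.7, 329.7]
eef_rot: [-3.136, 0.186, 0.003]
contact_force: [0.8, 0.5, -0.6]
finger_gap: 0.002
gripper_force: 0.0
```

```bash
python3 - <<'E'
from h import *
st()
p,d=ctrl.camera("scene");cv2.imwrite("pics/s4.png",cv2.resize(p[60:320,80:400,::-1],None,fx=2,fy=2))
w=lat(cloud("scene",d))
m=(abs(w[...,2]-184)<15)&(w[...,0]>-50)&(w[...,0]<40)&(w[...,1]<90)&(w[...,1]>10)
q=w[m];print(m.sum(),np.polyfit(q[:,0],q[:,2],1),np.median(q[:,2]))
m=(abs(w[...,2]-105)<3)&(w[...,0]>-8)&(w[...,0]<48)&(w[...,1]<20)&(w[...,1]>-182)
print(np.percentile(w[m][:,1],[3,50,97]))
E
```

```text
12.47 lathe [-17.9  52.6 329.7] xyaw -6.8 z [-0.002  0.    -1.   ] F [ 0.8  0.5 -0.6] gap 0.0
1007 [3.59059204e-03 1.83106554e+02] 183.1
[-170.9   -144.7   -116.634]
```

View pics/s4.png

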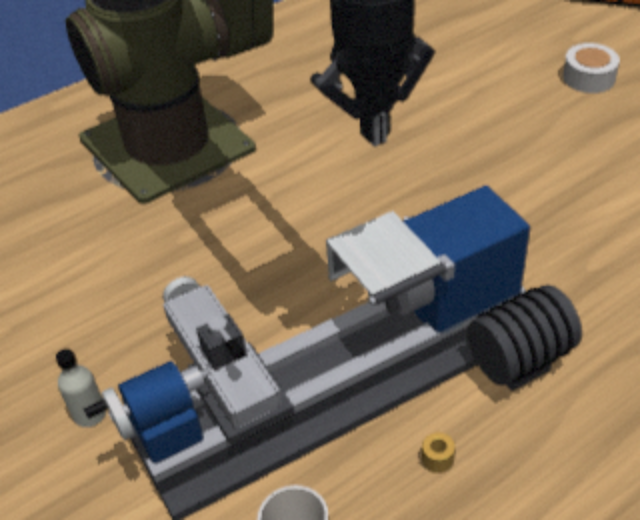

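The guard is level (slope about 0.004 rad, top at z 183) and shut over the chuck (crop 390,255). The carriage is still home, the loose things have not moved, and the gripper is clear.

```bash
python3 -c "
from plant import ctrl
print(ctrl.close_job())"
```

```text
the job is handed in; nothing more can be done
None
```

The carriage is against its tailstock-end stop and the chuck guard is shut. Both were only pushed, the loose things in view look unmoved (the chuck key was not re-checked), and the job was handed in at about 12.5 s.

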